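# Hang the pestle to drain in the retort ring

## Robot

A 6-joint arm with a two-finger parallel gripper is mounted at the origin on a cart in front of the work surface, level with it; the furniture and walls round the work are solid. World frame = base frame: x ahead of the robot, y to its left, z up, the work surface at z = 0. Lengths are in mm, angles in rad, forces in N, time in s.
With the tool pointing down it reaches from about 200 to 875 mm from the base axis. Payload 3.4 kg.
Tool frame: the origin (TCP) lies midway between the tips of the shut fingers; the grasp point (between the pads) lies 19 mm behind it (manip.tcp_to_grasp is the distance from the TCP to the grasp point, in mm); z points along the fingers, y is the line along which they close (so a half turn about z gives the same grasp; the last joint's range is limited). The gripper opens to 94 mm and grips with 3 to 60 N. Pads are 16 mm wide; open, the fingers measure 119 mm over their backs; the gripper's body (75 mm by 177 mm) begins 78 mm behind the grasp point.
Start: joints at [-1.344, 0.276, 1.505, -0, 1.361, -0.121], TCP at [195.978, -540.609, 205.493] pointing down, gripper open.
Joint ranges: [-2.89, 2.89], [-0.75, 2.08], [0.22, 2.7], [-1.18, 4.32], [0.11, 2.71], [-2.7, 2.7]. Speed limits (rad/s): [2.57, 2.57, 3.14, 3.14, 3.14, 3.14].

## Interface

Orientations are given as a unit quaternion [x, y, z, w].
In Python, from plant import manip gives the robot as it stands.
- The arm moves only by the shell command python3 -m inch 'ROWS' [OPENING]. ROWS is JSON, a list that holds one entry, the list of rows, each a list of 4 numbers: the shift along the tool's x, y, z in units of 60 mm (1.0 is 60 mm), then the turn about the tool's z in units of 10 degrees (1.0 is 10 degrees). In form: [[[x, y, z, twist], ...]]. A call has 1 to 12 rows; each row shifts and turns the commanded pose from where the row before left it, along the tool's axes as they then stand; what a row does not reach is not made up. A row lasts 1/8 s, in which the tool goes at most 62.5 mm and 10.7 degrees, less where a joint would pass 70% of its speed; a pose out of reach is approached as far as the arm can. A call is refused whole if a number of a shift passes 1 or a number of a turn 1, either way. A call with a gripper value outside its range is refused whole. OPENING is the opening, from 0 (shut) to 1 (fully open), set as the call begins (- or left out, the last holds). The fingers move at their own pace and stop on an object; the grip force is fixed at half the most. Time passes only in rows, so rows that do not move let the fingers close. It gives the time, the measured TCP pose, the force, the opening and the grip force at its end, in the units of the state.
- manip.sense(): the state, without advancing time (a new reading comes with each control period).
- manip.read_camera(name): name is "scene" or "top" or "wrist"; returns the picture (480x640x3 uint8, blue, green, red); there is no depth.
- manip.camera_info(name): a dict with "fx", "fy", "cx", "cy" (pixels), "T" (4x4, takes a point from camera to world coordinates); the wrist camera has in their place "mount" (4x4, takes a point from camera to tool coordinates, whose origin is the TCP and whose axes are the flange's). Camera axes: x right, y up, looking along -z (the intrinsics and any distortion apply to the point x, -y, -z); pixel columns grow to the right and rows downward; lengths in mm; the calibration is good to about 2 mm. A picture is of the moment at which its call begins: read the wrist's pose just before it. camera_info takes no time and is no camera call.
- manip.finish_job(): hands the job in; it is judged then, once.
The state is a dict: "time": time; "joint_positions": joint angles; "qd": joint speeds; "joint_efforts": joint torques, N m; "tcp_pos": TCP position; "orientation": TCP orientation; "contact_force": force on the tool from outside, world axes, zero at the start; "torque": the same for the moment, N m; "gripper_width": finger opening in mm; "gripper_force": force on a finger pad.
Only numpy, scipy, OpenCV 4.12 (cv2) and the standard library are available. Lean on these libraries where they do the work, as an engineer would, in place of code of your own. Each camera call takes 0.05 s, during which the arm holds its last target. There are 200 camera calls.

## Task

The rinsed pestle has been left head down in its mortar. Swing the retort stand's ring round until it is over the middle of the drip trough, and then hang the pestle in it to drain: handle lowered gently down through the ring, until the grinding head is caught on the ring and stands up clear. Leave the trough, the mortar and the other things on the bench where they are.

Things in the scene. Friction and masses are not known exactly. Their poses are not given: they have to be found in the camera images.
- pestle: white porcelain pestle, 163 mm long, round, about 190 g, centre of mass about 100 mm from the handle end. Origin: centre of the handle's end face; +x runs along its axis to the head. Handle 24 mm across at 9 to 20 mm from the origin, 19 to 21 mm at 50 to 108 mm. It starts in the mortar, head down, its handle sloping up over the rim about 35 degrees from level
- pestle_head (a point): on the pestle's axis in the middle of its head, 130 mm from the handle end; axes as pestle. A cone widens the handle from 108 to 121 mm; the head is a cylinder 42 mm across from 121 to 140 mm and ends in a dome at 163 mm. Lying on the bench the pestle rests on head and handle end, its axis 21 mm up at the head and 11 mm at the end, and stays as laid
- pestle_grip (a point): point on the pestle's axis in the handle, 30 mm from its end: over the outside of the mortar's rim at the start
- mortar: white porcelain mortar, a round bowl 116 mm across the rim and 64 mm high, wall 7 mm, inner floor 10 mm up, 0.75 kg, loose. Origin: the centre of its underside
- ring_stand: retort stand, fixed: dark base plate 100 x 150 x 12 mm (x, y, z), steel rod 12 mm thick rising from its middle to 229 mm. Origin: underside of the base, on the rod's axis; -x is its front, the side to which the ring's bar points at joint value 0
- swing_ring (a joint): angle of the ring's boss about the rod (rad, -0.9 to 1.6): 0 with the bar towards the stand's -x, growing clockwise seen from above (towards the stand's +y). Stiff friction, about 0.5 N m (some 4 N at the ring, 7 N at ring_bar); it stays where it is left
- ring_hinge (a point): point on the rod's axis at the height of the ring, 180 mm above the bench
- ring_center (a point): centre of the level steel ring, 125 mm from the rod's axis and 180 mm above the bench. Clear opening 31 mm, ring of 8 mm round bar, 48 mm across the outside, its top at 184 mm. A pestle hung in it has pestle_head 17 mm above this point and its handle end 67 mm above the bench. +z is up
- ring_bar (a point): middle of the free length of the round bar (10 mm thick) that carries the ring, 68 mm from the rod's axis, 180 mm above the bench: it can be gripped from above, across the bar
- drip_trough: white plastic drip trough standing on the bench in front of the stand, 44 x 104 mm (x, y) and 30 mm high, loose and light. Origin: the centre of its underside
- reagent_bottle: amber glass bottle with a black cap, 54 mm across, 106 mm high, loose. Origin: centre of its underside. To be left alone
- tip_box: clear box of green pipette tips, 82 x 102 mm (x, y) and 71 mm high, lid shut, loose. Origin: centre of its underside. To be left alone
- rod_beaker: glass beaker 70 mm across and 88 mm high with glass rods standing in it to 149 mm, loose. Origin: centre of its underside. To be left alone
- slide_case: blue slide box 35 x 84 mm (x, y) and 32 mm high, loose. Origin: centre of its underside. To be left alone
- mini_centrifuge: round black mini centrifuge with its clear lid open behind it, fixed: body 125 x 149 mm (x, y) and 67 mm high, the open lid at its back reaching about 200 mm. Origin: centre of its underside. An obstacle on the left
Things that resemble listed ones, but are neither listed nor needed, are in the scene too. What is shaped like the drip_trough but green is not meant.

How it is judged (in metres and radians):
On the way, in this order (a step that is already met when the one before it is completed fails the run):
1. the ring is over the middle of the trough (centres within 18 mm seen from above) (horizontal distance between ring_center and drip_trough below 0.018 m), for 0.3 s.
2. the pestle hangs in the ring, head up, caught by its head (horizontal distance between ring_center and drip_trough below 0.018 m and z of pestle_head in the frame of ring_center between 0.01 and 0.026 m and horizontal distance between pestle_head and ring_center below 0.008 m and angle between pestle's own x axis and vertical below 0.15 rad), for 0.2 s.
At the end, for the whole second after the job is handed in: The pestle hangs at rest in the ring and on the ring alone, head up: the middle of its head 10 to 26 mm above the ring's centre and within 8 mm of it seen from above, its axis within 0.15 rad of upright; and the ring has stayed over the trough, their centres within 18 mm seen from above (all of step 2 and contact force between pestle and ring_stand above 0.5 N and linear speed of pestle below 0.03 m/s and angular speed of pestle below 0.4 rad/s); the robot touches nothing.
It fails at once if the pestle is dropped or rammed onto the ring (over 40 N) (contact force between pestle and ring_stand above 40 N).
It fails at once if the mortar is shifted by more than 30 mm (distance of mortar from where it was at the start of the episode above 0.03 m).
It fails at once if the trough is shifted by more than 20 mm (distance of drip_trough from where it was at the start of the episode above 0.02 m).
It fails at once if the bottle, the tip box, the beaker or the slide box is shifted by more than 30 mm (distance of any of reagent_bottle, tip_box, rod_beaker, slide_case from where it was at the start of the episode above 0.03 m).
It also fails if it takes over 72 s, if anything falls off the work surface, if the arm or the gripper's body presses on something with over 40 N, if the wrist force passes 120 N, or if a joint passes its speed limit or range.

## Working session

There is one attempt and no reset: what is moved stays moved. The work goes in short steps, Python scripts to look and compute and a shell command to move; the robot and the scene stay as the last step left them, time stands still between calls to the robot, and variables do not carry over. Pictures are saved under pics/ and viewed, at most 10 in all, crops included, and the job is handed in when it is done.

```bash
mkdir -p pics; ls
python3 - <<'E'
from plant import manip
import cv2
for n in("top","scene"):
    im=manip.read_camera(n); cv2.imwrite(f"pics/{n}0.png",im)
    i=manip.camera_info(n); print({k:(v if k!="T" else [[round(float(x),3) for x in r] for r in v]) for k,v in i.items()})
i=manip.camera_info("wrist");print(i)
s=manip.sense();print(s)
print(manip.tcp_to_grasp)
E
```

```text
pics
{'fx': 496.99577284666844, 'fy': 496.99577284666844, 'cx': 318.9450936881079, 'cy': 233.4102347352604, 'T': [[-0.037, 0.977, -0.209, 255.606], [-0.999, -0.036, 0.011, -43.277], [0.004, 0.209, 0.978, 1437.136], [0.0, 0.0, 0.0, 1.0]]}
{'fx': 443.52612204018465, 'fy': 443.52612204018465, 'cx': 315.15851331992076, 'cy': 234.79356990666477, 'T': [[-0.602, 0.557, -0.572, -183.754], [-0.799, -0.423, 0.428, 484.43], [-0.004, 0.714, 0.7, 993.964], [0.0, 0.0, 0.0, 1.0]]}
{'fx': 333.31960816502357, 'fy': 333.31960816502357, 'cx': 324.06137688408944, 'cy': 238.22325195069803, 'mount': array([[-3.04423423e-05,  9.60737252e-01,  2.77459786e-01,
         8.04037499e+01],
       [ 9.99999969e-01,  9.72572294e-05, -2.27046604e-04,
        -5.60122604e-01],
       [-2.45117100e-04,  2.77459770e-01, -9.60737225e-01,
        -1.80490482e+02],
       [ 0.00000000e+00,  0.00000000e+00,  0.00000000e+00,
         1.00000000e+00]])}
{'time': 0.1, 'joint_positions': array([-1.34401681e+00,  2.76472990e-01,  1.50599456e+00, -1.14607906e-05,
        1.36071048e+00, -1.21009526e-01]), 'qd': array([ 1.75378756e-04, -3.96724641e-04, -2.90634264e-03, -1.12792570e-03,
       -5.77971799e-04, -2.78615246e-06]), 'joint_efforts': array([ 2.55322593e-03, -4.05455339e+01, -2.37779224e+01,  7.03715533e-02,
        2.98646057e-02, -4.30522834e-05]), 'tcp_pos': array([ 195.84062102, -540.07400279,  204.72953603]), 'orientation': array([ 9.84917893e-01,  1.73020566e-01, -4.74973807e-05, -7.91283518e-04]), 'contact_force': array([-0.50480817,  0.86606803,  0.19845487]), 'torque': array([-0.01758212,  0.07164636, -0.0402738 ]), 'gripper_force': 0.0, 'gripper_width': 94.16993397161674}
18.8
```

View pics/top0.png

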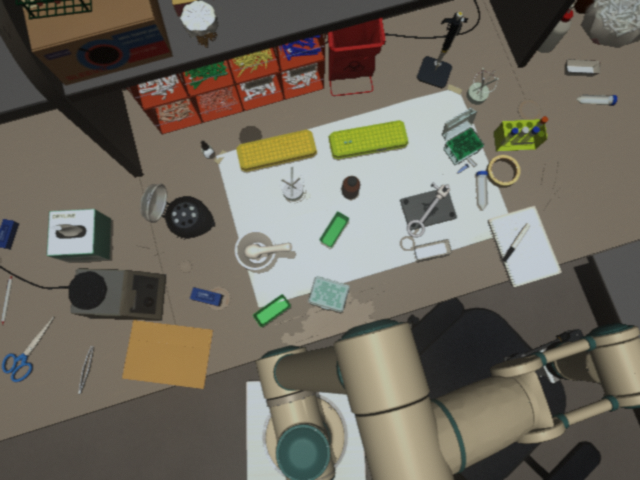

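View pics/scene0.png

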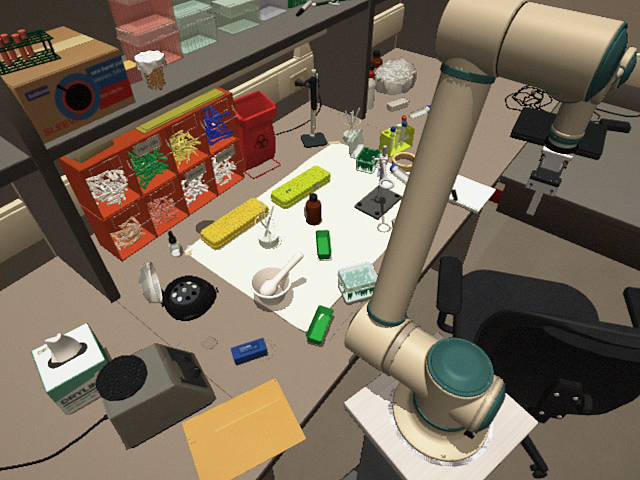

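The top view shows the stand at about (428,208), a small ring near (407,243), the white trough near (432,249), the mortar at (257,251) with the pestle handle pointing right to (290,247), the beaker at (292,188), the bottle at (351,187) and the tip box at (329,293). I'll zoom in on the parts I need.

Run:
```python
import cv2,numpy as np
im=cv2.imread("pics/top0.png")
a=cv2.resize(im[170:270,380:480],(400,400),interpolation=cv2.INTER_CUBIC)
b=cv2.resize(im[205:305,220:320],(400,400),interpolation=cv2.INTER_CUBIC)
cv2.imwrite("pics/crop1.png",np.hstack([a,b]))
```

```text
(no output)
```

View pics/crop1.png

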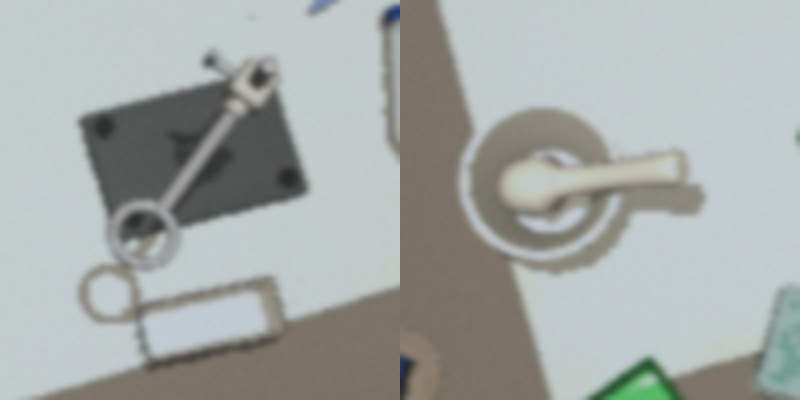

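The left crop shows the ring at px (415.8,228.5), the boss at (444.5,190.5), the ring's shadow at lower left and the trough at about (432.5,250.5). The right crop shows the mortar rim centred near (254.5,251), the pestle's handle end at (290.5,246.5) and its head near (252,251).

```bash
cat > h.py <<'E'
import numpy as np,cv2
from plant import manip
from scipy.spatial.transform import Rotation as R
def cam(n,s=None):
    i=manip.camera_info(n)
    if n!="wrist": return i,np.array(i["T"])
    T=np.eye(4);T[:3,:3]=R.from_quat(s["orientation"]).as_matrix();T[:3,3]=s["tcp_pos"]
    return i,T@i["mount"]
def ray(n,u,v,s=None):
    i,T=cam(n,s); d=T[:3,:3]@np.array([(u-i["cx"])/i["fx"],-(v-i["cy"])/i["fy"],-1]); return T[:3,3],d/np.linalg.norm(d)
def onz(n,u,v,z,s=None):
    o,d=ray(n,u,v,s); return o+d*(z-o[2])/d[2]
def proj(n,p,s=None):
    i,T=cam(n,s); q=np.linalg.inv(T)@np.append(p,1); return np.array([i["cx"]+i["fx"]*q[0]/-q[2],i["cy"]-i["fy"]*q[1]/-q[2]])
def two(n1,uv1,s1,n2,uv2,s2):
    o,d=ray(n1,*uv1,s1);p,e=ray(n2,*uv2,s2)
    t=np.linalg.lstsq(np.c_[d,-e],p-o,rcond=None)[0]; a,b=o+t[0]*d,p+t[1]*e
    return (a+b)/2,np.linalg.norm(a-b)
E
python3 - <<'E'
from h import *
np.set_printoptions(precision=1,suppress=True)
c=lambda x,y,X,Y:(X+x/4,Y+y/4)
print("ring",onz("top",*c(143,234,380,170),180))
print("boss",onz("top",*c(258,85,380,170),185))
for p in[(82,118),(262,75),(306,190),(108,232)]:print("base",onz("top",*c(*p,380,170),12))
for p in[(137,312),(275,278),(285,325),(150,366)]:print("trough",onz("top",*c(*p,380,170),25))
print("mortar rim",onz("top",*c(140,183,220,205),64))
print("ped end",onz("top",*c(283,166,220,205),95), "head",onz("top",*c(125,185,220,205),35))
print("beaker",onz("top",292,190,20),"bottle",onz("top",351,187,106),"tip",onz("top",329,293,71), "ctr",onz("top",185,215,67))
E
```

```text
ring [ 527.5 -309.5  180. ]
boss [ 623.6 -391.7  185. ]
base [ 653.7 -306.5   12. ]
base [ 682.2 -443.6   12. ]
base [ 592.6 -468.1   12. ]
base [ 566.2 -319.4   12. ]
trough [ 503.5 -333.4   25. ]
trough [ 524.8 -435.5   25. ]
trough [ 490.1 -439.5   25. ]
trough [ 463.9 -339.7   25. ]
mortar rim [505.3 121.6  64. ]
ped end [507.9  19.7  95. ] head [509.5 135.8  35. ]
beaker [692.4  15.1  20. ] bottle [ 668.7 -153.4  106. ] tip [379.  -80.6  71. ] ctr [615.  318.6  67. ]
```

```bash
python3 -m inch '[[[0,0,-0.7,0],[0,0,-0.7,0],[0.87,-0.12,0,0],[0.87,-0.12,0,0],[0.87,-0.12,0,0],[0.87,-0.12,0,0],[0.87,-0.12,0,0],[0.87,-0.12,0,0],[0.87,-0.12,0,0],[0.87,-0.12,0,0]]]' 0.5; python3 -m inch '[[[0,0,0,1],[0,0,0,1],[0,0,0,1],[0,0,0,1],[0,0,0,1],[0,0,0,1],[0,0,0,0.1],[0,0,0,0],[0,0,0,0]]]'
python3 - <<'E'
from h import *
s=manip.sense(); im=manip.read_camera("wrist"); cv2.imwrite("pics/w1.png",im)
import pickle; pickle.dump(s,open("s1.pkl","wb")); print(s["tcp_pos"],s["orientation"],s["gripper_width"])
E
```

```text
time: 1.35
tcp_pos: [570.2, -343.1, 288.9]
orientation: [0.985, 0.173, -0.0, -0.0]
contact_force: [1.3, -0.0, -0.1]
gripper_width: 47.3
gripper_force: 0.0
time: 2.48
tcp_pos: [568.9, -344.1, 289.4]
orientation: [0.937, -0.35, -0.0, 0.0]
contact_force: [-0.3, -0.3, 0.6]
gripper_width: 47.0
gripper_force: 0.0
[ 568.90695007 -344.07795914  289.37349082] [ 9.36694009e-01 -3.50149005e-01 -8.43788958e-05  1.69675014e-05] 46.990604039291114
```

View pics/w1.png

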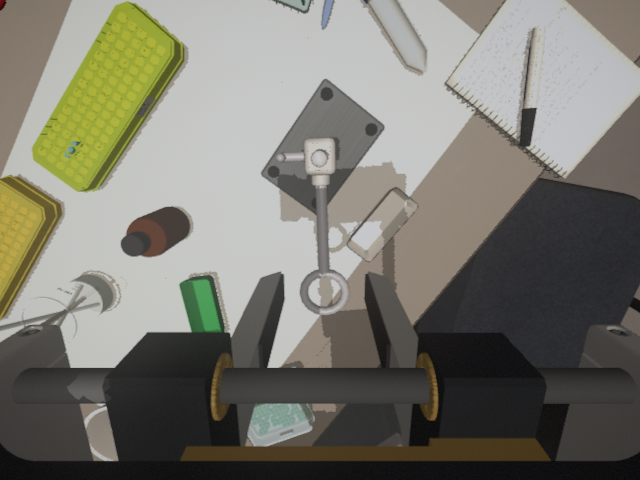

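The wrist view shows the ring at (324,292), the rod and boss at (319,157), the bar running between them, and the trough's rim corners near (399,188), (417,206), (369,262) and (349,240).

Run:
```python
from h import *
import pickle; s=pickle.load(open("s1.pkl","rb")); np.set_printoptions(precision=1,suppress=True)
r=onz("wrist",324,292,180,s); print("ring",r)
for z in(215,229):print("rod",onz("wrist",319.5,157.5,z,s))
print("bar",onz("wrist",321,210,180,s))
t=np.array([onz("wrist",*p,30,s) for p in[(399,188),(417,206),(369,262),(349,240)]]);print(t,t.mean(0))
print(np.linalg.norm(np.roll(t,1,0)-t,axis=1))
h=onz("wrist",319.5,157.5,229,s)[:2]; print("rod-ring dist",np.linalg.norm(h-r[:2]),"rod-trough",np.linalg.norm(h-t.mean(0)[:2]))
a=np.arctan2(*(r[:2]-h)[::-1]);b=np.arctan2(*(t.mean(0)[:2]-h)[::-1]);print(np.degrees([a,b]))
```

```text
ring [ 526.  -307.1  180. ]
rod [ 623.1 -387.1  215. ]
rod [ 623.5 -387.6  229. ]
bar [ 587.5 -357.   180. ]
[[ 520.6 -433.2   30. ]
 [ 485.8 -436.7   30. ]
 [ 465.9 -338.4   30. ]
 [ 509.  -337.8   30. ]] [ 495.3 -386.5   30. ]
[ 96.1  35.  100.3  43.1]
rod-ring dist 126.40373135531037 rod-trough 128.16680821808637
[140.4 179.5]
```

```bash
python3 -m inch '[[[0,0,0.35,0],[0,0,0.35,0],[0,0,0.35,0],[0,0,0.35,0],[0,0,0.35,0],[0,0,0.35,0],[0,0,0,0]]]'; python3 -m inch '[[[0,0,0,0],[0,0,0,0],[0,0,0,0],[0,0,0,0],[0,0,0,0],[0,0,0,0]]]' 0
```

```text
time: 3.4
tcp_pos: [567.9, -343.4, 161.7]
orientation: [0.937, -0.351, -0.002, -0.001]
contact_force: [-0.0, 0.4, 0.1]
gripper_width: 47.3
gripper_force: 0.0
time: 4.15
tcp_pos: [570.1, -343.1, 164.0]
orientation: [0.937, -0.351, 0.001, -0.001]
contact_force: [3.2, 3.2, 2.6]
gripper_width: 9.1
gripper_force: 30.0
```

```bash
python3 -m inch '[[[0.004,0.098,0,-0.49],[0.004,0.098,0,-0.49],[0.004,0.098,0,-0.49],[0.004,0.098,0,-0.49],[0.004,0.098,0,-0.49],[0.004,0.098,0,-0.49],[0.004,0.098,0,-0.49],[0.004,0.098,0,-0.49],[0,0,0,0],[0,0,0,0]]]'
```

```text
time: 5.4
tcp_pos: [554.5, -385.8, 164.0]
orientation: [1.0, -0.016, 0.002, -0.001]
contact_force: [7.2, 4.1, 1.6]
gripper_width: 9.3
gripper_force: 29.9
```

```bash
python3 -m inch '[[[0,0,0,0],[0,0,0,0],[0,0,-0.35,0],[0,0,-0.5,0],[0,0,-0.5,0],[0,0,-0.5,0],[0,0,-0.5,0],[0,0,0,0]]]' 0.5
python3 - <<'E'
from h import *
s=manip.sense(); im=manip.read_camera("wrist"); cv2.imwrite("pics/w2.png",im)
import pickle; pickle.dump(s,open("s2.pkl","wb")); print(s["tcp_pos"],s["orientation"])
print([proj("wrist",p,s) for p in [(498,-386,180),(495,-386.5,30)]])
E
python3 -m inch '[[[-0.123,-0.885,0,0],[-0.123,-0.885,0,0],[-0.123,-0.885,0,0],[-0.123,-0.885,0,0],[-0.123,-0.885,0,0],[-0.123,-0.885,0,0],[-0.123,-0.885,0,0],[-0.123,-0.885,0,0]]]'; python3 -m inch '[[[0,0,0,-1],[0,0,0,-1],[0,0,0,-1],[0,0,0,-1],[0,0,0,-1],[0,0,0,-1],[0,0,0,-1],[0,0,0,-1],[0,0,0,-1],[0,0,0,-0.2],[0,0,0,0],[0,0,0,0]]]'
python3 - <<'E'
from h import *
s=manip.sense(); im3=manip.read_camera("wrist"); cv2.imwrite("pics/w3.png",im3)
import pickle; pickle.dump(s,open("s3.pkl","wb")); print(s["tcp_pos"],s["orientation"])
im2=cv2.imread("pics/w2.png")
cv2.imwrite("pics/w23.png",np.hstack([im2[100:400,150:550],im3[0:300,130:530]]))
E
```

```text
time: 6.4
tcp_pos: [552.2, -388.5, 306.9]
orientation: [1.0, -0.017, 0.001, 0.002]
contact_force: [-0.1, 1.2, -0.7]
gripper_width: 47.2
gripper_force: 0.0
[ 552.1626705  -388.45853398  306.87872359] [ 0.99985631 -0.01675481  0.00149128  0.00209818]
[array([323.12397079, 282.66525682]), array([323.38130844, 242.43671245])]
time: 7.45
tcp_pos: [505.3, 40.7, 302.3]
orientation: [1.0, -0.017, -0.002, 0.0]
contact_force: [0.9, 0.2, -0.3]
gripper_width: 46.6
gripper_force: 0.0
time: 8.95
tcp_pos: [506.6, 39.4, 304.0]
orientation: [0.707, 0.707, -0.0, -0.0]
contact_force: [0.2, 0.2, -0.2]
gripper_width: 46.8
gripper_force: 0.0
[506.64417045  39.36760504 304.01605046] [ 7.06831889e-01  7.07381472e-01 -3.14329087e-04 -1.88194456e-04]
```

View pics/w23.png

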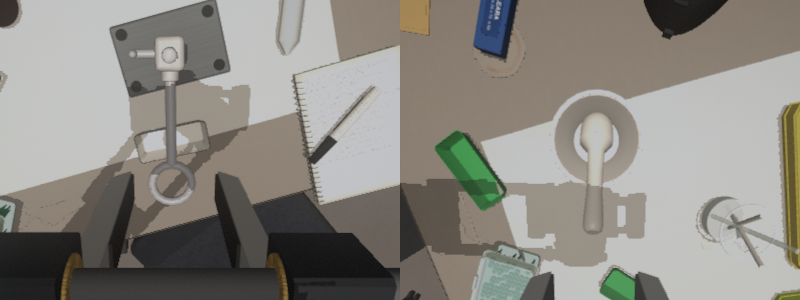

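The ring is now at (322,283) against a predicted (323,283), and the trough's centre is at (322,242), so the ring sits over the trough. On the right, the pestle's handle end is at wrist px (323,229), its head at (327,130) and the mortar rim's centre at (328,136).

Run:
```python
from h import *
import pickle; s=pickle.load(open("s3.pkl","rb")); s2=pickle.load(open("s2.pkl","rb"));np.set_printoptions(precision=1,suppress=True)
print("ring",onz("wrist",322,283,180,s2))
print("end",two("wrist",(323,228),s,"top",(290,246.3),None))
m=onz("wrist",328,136,64,s);print("mortar",m)
im=cv2.imread("pics/w3.png")
# handle axis: center of pixels brighter edges at few rows
for v in (150,165,180,195,210,222): print(v,im[v,300:352].sum(1)//3)
```

```text
ring [ 498.6 -384.4  180. ]
end (array([505.8,  22.1, 102.9]), np.float64(2.8648835923443015))
mortar [510.5 127.4  64. ]
150 [137 137 136 135 130 150 181 194 194 194 194 194 194 194 176 127 106 123
 152 171 182 188 190 192 192 193 193 193 192 191 188 184 175 159 138 119
 108 137 179 194 195 194 195 194 194 194 174 136 135 137 138 138]
165 [147 148 148 147 148 147 147 147 147 147 146 145 146 146 145 144 138 134
 151 169 179 186 189 190 191 191 191 191 189 185 180 169 152 143 144 145
 145 145 145 146 147 146 147 148 148 147 148 149 149 148 149 149]
180 [159 180 191 195 195 194 194 195 194 193 189 181 171 158 153 152 138 135
 157 172 180 185 188 190 190 190 189 187 184 179 168 152 138 145 155 154
 155 153 156 164 168 176 181 187 195 195 195 195 194 194 193 194]
195 [144 145 144 144 145 145 145 145 144 145 145 144 145 144 144 134 116 122
 129 134 137 139 141 141 141 141 139 137 134 129 123 113 125 144 144 144
 144 144 144 143 143 144 143 144 144 145 145 145 145 170 194 194]
210 [144 144 144 144 144 144 144 144 144 144 144 145 144 134 116 118 126 131
 136 138 139 141 141 141 141 140 138 137 133 130 125 116 115 131 144 144
 143 144 145 144 145 144 144 143 144 144 144 171 194 194 193 193]
222 [144 144 144 145 144 145 145 144 145 145 145 144 133 116 122 129 134 137
 140 142 145 146 147 149 148 144 141 139 135 130 125 119 112 127 144 144
 144 144 145 145 145 145 145 145 145 145 144 171 193 194 194 194]
```

```bash
python3 -m inch '[[[0.12,0,0,0],[0,0,0.6,0],[0,0,0.6,0],[0,0,0.6,0],[0,0,0.6,0],[0,0,0.6,0],[0,0,0.45,0],[0,0,0.3,0],[0,0,0,0]]]'; python3 -m inch '[[[0,0,0,0],[0,0,0,0],[0,0,0,0],[0,0,0,0],[0,0,0,0]]]' 0;python3 -m inch '[[[0,0,-0.2,0],[0,0,-0.2,0],[0,0,-0.3,0],[0,0,-0.5,0],[0,0,-0.5,0],[0,0,-0.5,0],[0,0,-0.5,0],[0,0,0,0]]]'
python3 - <<'E'
from h import *
im=manip.read_camera("scene"); w=manip.read_camera("wrist")
cv2.imwrite("pics/a1.png",np.hstack([im[170:370,200:400].repeat(2,0).repeat(2,1),w[0:400,120:520]]))
E
```

```text
time: 10.12
tcp_pos: [505.7, 47.1, 78.3]
orientation: [0.706, 0.708, -0.001, -0.001]
contact_force: [-0.7, -0.2, 0.7]
gripper_width: 47.0
gripper_force: 0.0
time: 10.75
tcp_pos: [507.4, 46.4, 80.0]
orientation: [0.706, 0.708, 0.0, 0.001]
contact_force: [0.7, -1.0, 2.6]
gripper_width: 20.5
gripper_force: 29.9
time: 11.75
tcp_pos: [508.2, 46.7, 244.0]
orientation: [0.706, 0.708, 0.002, 0.002]
contact_force: [-0.3, -0.2, -2.7]
gripper_width: 21.0
gripper_force: 29.9
```

View pics/a1.png

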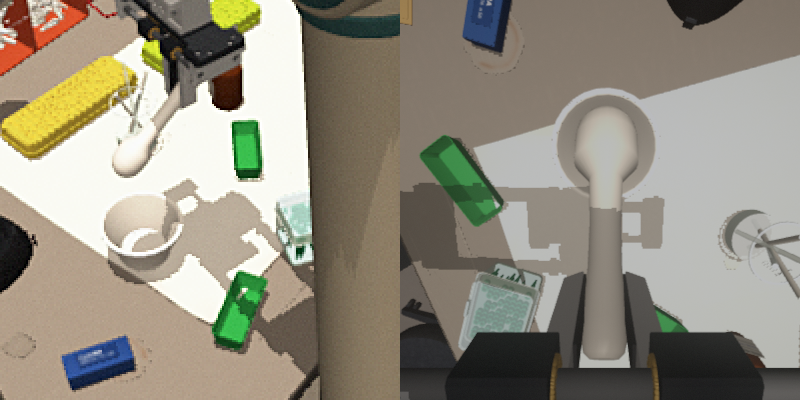

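The pestle is lifted clear and still slopes at about 35°, head at crop (603,150) and end at (603,357). The mortar is undisturbed. Next I carry it to free bench space.

```bash
python3 -m inch '[[[-0.857,-0.193,0,0],[-0.857,-0.193,0,0],[-0.857,-0.193,0,0],[-0.857,-0.193,0,0],[-0.857,-0.193,0,0],[0,0,0,0]]]'; python3 -m inch '[[[0,0,0,0.9],[0,0,0,0.9],[0,0,0,0.9],[0,0,0,0.9],[0,0,0,0.9],[0,0,0,0.9],[0,0,0,0.9],[0,0,0,0.9],[0,0,0,0.9],[0,0,0,0.9],[0,0,0,0]]]'
python3 -m inch '[[[0,0,0.5,0],[0,0,0.5,0],[0,0,0.5,0],[0,0,0.5,0],[0,0,0.5,0],[0,0,0.2,0],[0,0,0,0]]]'
python3 - <<'E'
from h import *
import pickle; s=manip.sense(); pickle.dump(s,open("s4.pkl","wb"))
im=manip.read_camera("top"); w=manip.read_camera("wrist"); print(s["tcp_pos"])
cv2.imwrite("pics/a2.png",np.hstack([im[170:270,300:400].repeat(4,0).repeat(4,1),w[0:400,120:520]]))
E
```

```text
time: 12.6
tcp_pos: [447.8, -213.6, 239.4]
orientation: [0.708, 0.706, -0.001, -0.001]
contact_force: [0.4, 0.1, -2.7]
gripper_width: 20.9
gripper_force: 29.8
time: 13.98
tcp_pos: [449.0, -209.0, 240.2]
orientation: [1.0, 0.003, -0.001, -0.001]
contact_force: [-0.5, -0.0, -2.7]
gripper_width: 20.7
gripper_force: 29.9
time: 14.85
tcp_pos: [446.9, -209.1, 78.7]
orientation: [1.0, 0.003, -0.003, -0.001]
contact_force: [-4.3, 1.2, 4.9]
gripper_width: 19.2
gripper_force: 29.9
[ 446.89915096 -209.05569081   78.68669203]
```

View pics/a2.png

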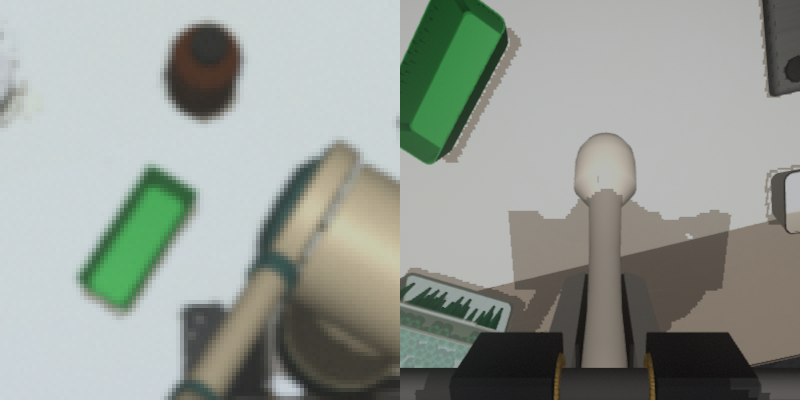

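The head has reached the bench at wrist px (325,165), with the handle straight up to the gripper. Now I lower it flat, backing off.

```bash
python3 -m inch '[[[-0.05,0,0.08,0],[-0.05,0,0.08,0],[-0.05,0,0.08,0],[-0.05,0,0.08,0],[-0.04,0,0.08,0],[-0.04,0,0.08,0],[0,0,0,0]]]';python3 -m inch '[[[-0.03,0,0.08,0],[-0.03,0,0.08,0],[-0.02,0,0.08,0],[-0.02,0,0.08,0],[0,0,0,0]]]'
```

```text
time: 15.82
tcp_pos: [432.5, -210.5, 50.3]
orientation: [1.0, 0.001, -0.0, -0.0]
contact_force: [-2.4, 0.8, 3.1]
gripper_width: 19.5
gripper_force: 29.9
time: 16.45
tcp_pos: [426.6, -210.5, 31.0]
orientation: [1.0, 0.001, -0.0, -0.0]
contact_force: [-2.5, 0.3, 1.1]
gripper_width: 19.5
gripper_force: 30.0
```

```bash
python3 -m inch '[[[-0.02,0,0.08,0],[-0.01,0,0.08,0],[-0.01,0,0.06,0],[0,0,0.06,0],[0,0,0,0]]]'
python3 - <<'E'
from h import *
import pickle; s=manip.sense(); w=manip.read_camera("wrist"); print(s["tcp_pos"],s["contact_force"])
cv2.imwrite("pics/a3.png",w)
# width profile of light pestle
g=cv2.cvtColor(w,cv2.COLOR_BGR2HSV)
print(proj("wrist",(430,-210,12),s),proj("wrist",(530,-210,21),s))
E
```

```text
time: 17.08
tcp_pos: [424.2, -210.5, 14.4]
orientation: [1.0, 0.001, -0.0, -0.0]
contact_force: [-2.7, 0.3, 1.8]
gripper_width: 18.9
gripper_force: 30.0
[ 424.18202212 -210.54763433   14.38503848] [-2.74334992  0.27763309  1.76066935]
[323.62140725 273.50700319] [323.96716942  86.5304513 ]
```

View pics/a3.png

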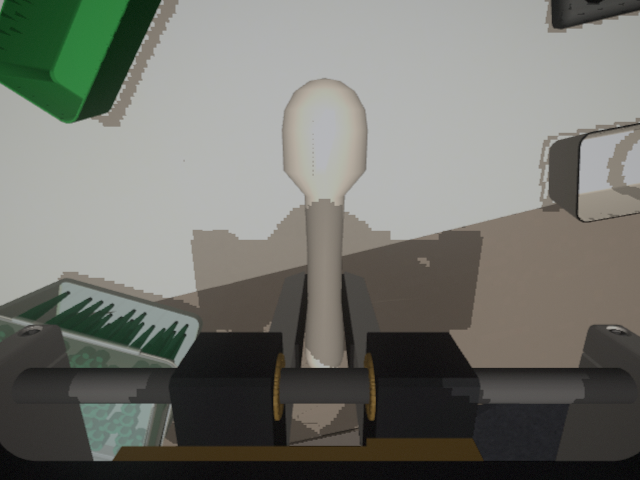

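The pestle lies almost flat: dome tip at (325,80), head cylinder from about v=118 to 165, cone meeting the handle at (325,200).

Run:
```python
from h import *
s=manip.sense(); np.set_printoptions(precision=1,suppress=True)
for n,v,z in(("dome tip",80,22),("108",198,28),("cyl edge 121",160,21)): print(n,onz("wrist",325,v,z,s))
w=cv2.imread("pics/a3.png"); 
for v in range(85,215,8):
    r=w[v].astype(int); m=(r[:,2]-r[:,0])>18; c=np.where(m[270:390])[0]+270
    a,b=c.min(),c.max(); print(v,a,b,[onz("wrist",q,v,21,s)[:2].round(1).tolist() for q in(a,b)])
```

```text
dome tip [ 532.8 -210.5   22. ]
108 [ 477.3 -210.6   28. ]
cyl edge 121 [ 495.7 -210.6   21. ]
85 311 340 [[530.7, -203.8], [530.7, -217.7]]
93 303 351 [[527.2, -199.9], [527.2, -223.0]]
101 294 352 [[523.5, -195.4], [523.6, -223.6]]
109 289 358 [[519.9, -192.9], [520.0, -226.6]]
117 288 357 [[516.2, -192.3], [516.3, -226.3]]
125 289 359 [[512.5, -192.7], [512.6, -227.4]]
133 287 360 [[508.7, -191.6], [508.8, -228.0]]
141 288 360 [[504.9, -192.0], [505.0, -228.1]]
149 289 360 [[501.0, -192.4], [501.1, -228.2]]
157 289 359 [[497.1, -192.3], [497.2, -227.8]]
165 289 358 [[493.1, -192.2], [493.2, -227.4]]
173 293 355 [[489.1, -194.1], [489.2, -226.0]]
181 297 351 [[485.0, -196.1], [485.1, -224.1]]
189 301 346 [[480.9, -198.1], [480.9, -221.6]]
197 308 341 [[476.7, -201.7], [476.8, -219.0]]
205 310 338 [[472.5, -202.7], [472.5, -217.5]]Traceback (most recent call last):
  File "<stdin>", line 7, in <module>
    return umr_minimum(a, axis, None, out, keepdims, initial, where)
ValueError: zero-size array to reduction operation minimum which has no identity
```

```bash
python3 -m inch '[[[0,0,0.05,0],[0,0,0.05,0],[0,0,0,0]]]'; python3 -m inch '[[[0,0,0.04,0],[0,0,0.03,0],[0,0,0,0]]]'
```

```text
time: 17.5
tcp_pos: [424.7, -210.9, 10.9]
orientation: [1.0, 0.001, 0.001, 0.0]
contact_force: [-6.4, 3.1, 22.8]
gripper_width: 19.5
gripper_force: 29.9
time: 17.88
tcp_pos: [426.0, -212.0, 9.2]
orientation: [1.0, 0.001, 0.002, 0.002]
contact_force: [-8.6, 3.2, 40.9]
gripper_width: 19.4
gripper_force: 30.0
```

```bash
python3 -m inch '[[[0,0,-0.06,0],[0,0,0,0]]]'; python3 -m inch '[[[0,0,0,0],[0,0,0,0],[0,0,0,0],[0,0,-0.3,0],[0,0,-0.6,0],[0,0,-0.6,0],[0,0,-0.2,0],[0,0,0,0],[0,0,0,0]]]' 0.62
python3 - <<'E'
from h import *
s=manip.sense(); np.set_printoptions(precision=1,suppress=True)
w=manip.read_camera("wrist"); cv2.imwrite("pics/a4.png",w);print(s["tcp_pos"],s["orientation"])
ax=[]
for v in range(60,330,8):
    r=w[v].astype(int); m=((r[:,2]-r[:,0])>18)
    c=np.where(m[250:400])[0]+250
    if len(c)>8: print(v,c.min(),c.max(),onz("wrist",c.min(),v,19,s)[:2],onz("wrist",c.max(),v,19,s)[:2])
E
```

```text
time: 18.12
tcp_pos: [426.0, -211.9, 9.6]
orientation: [1.0, 0.001, 0.002, 0.001]
contact_force: [-1.8, 0.0, 14.1]
gripper_width: 19.4
gripper_force: 30.0
time: 19.25
tcp_pos: [423.3, -210.0, 108.6]
orientation: [1.0, 0.001, -0.001, -0.001]
contact_force: [1.5, -0.1, -0.5]
gripper_width: 58.2
gripper_force: 0.0
[ 423.3 -210.   108.6] [ 1.  0. -0. -0.]
108 317 344 [ 528.1 -204. ] [ 528.1 -224.5]
116 311 350 [ 522.4 -199.4] [ 522.4 -229.1]
124 307 352 [ 516.6 -196.3] [ 516.7 -230.8]
132 308 355 [ 510.8 -197. ] [ 510.8 -233.3]
140 306 354 [ 504.8 -195.4] [ 504.9 -232.7]
148 307 353 [ 498.8 -196.1] [ 498.9 -232. ]
156 308 351 [ 492.8 -196.8] [ 492.8 -230.6]
164 311 348 [ 486.6 -199.1] [ 486.7 -228.4]
172 316 343 [ 480.4 -203. ] [ 480.4 -224.6]
212 283 356 [ 447.8 -175.7] [ 448.  -235.9]
220 257 333 [ 441.  -153.9] [ 441.2 -217. ]
228 281 331 [ 434.2 -173.6] [ 434.3 -215.4]
236 251 332 [ 427.2 -148.1] [ 427.4 -216.3]
252 322 374 [ 413.1 -207.8] [ 413.3 -252.2]
260 320 335 [ 405.9 -206.1] [ 405.9 -219. ]
268 307 334 [ 398.5 -194.9] [ 398.6 -218.2]
276 286 335 [ 391.  -176.5] [ 391.1 -219.2]
284 280 373 [ 383.4 -171. ] [ 383.6 -252.7]
292 276 358 [ 375.7 -167.1] [ 375.9 -239.7]
300 275 360 [ 367.9 -166. ] [ 368.1 -241.7]
308 272 358 [ 360.  -162.9] [ 360.2 -240.2]
316 270 356 [ 351.9 -160.8] [ 352.2 -238.6]
324 267 381 [ 343.8 -157.7] [ 344.1 -261.7]
```

View pics/a4.png

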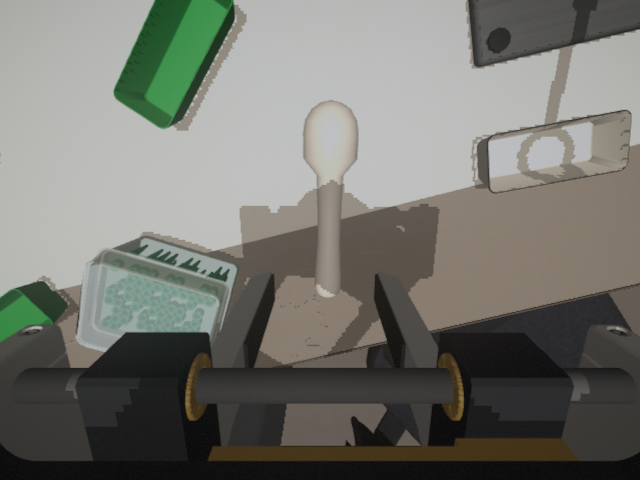

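The pestle lies flat: dome tip at (330,100), head centre about (330,140), handle end (327,294). I'll grasp it far out on the head so that the handle can swing down.

```bash
python3 -m inch '[[[0.74,0.035,0,0],[0.74,0.035,0,0],[0,0,0,0],[0,0,0.5,0],[0,0,0.5,0],[0,0,0.4,0],[0,0,0.23,0],[0,0,0,0],[0,0,0,0]]]'; python3 -m inch '[[[0,0,0,0],[0,0,0,0],[0,0,0,0],[0,0,0,0],[0,0,0,0]]]' 0; python3 -m inch '[[[0,0,-0.2,0],[0,0,-0.5,0],[0,0,-0.5,0],[0,0,-0.9,0],[0,0,-0.9,0],[0,0,0,0],[0,0,0,0]]]'
python3 - <<'E'
from h import *
s=manip.sense(); w=manip.read_camera("wrist");t=manip.read_camera("scene")
p=proj("scene",s["tcp_pos"]); print(p)
x,y=int(p[0]),int(p[1]); 
cv2.imwrite("pics/a5.png",np.hstack([t[max(0,y-90):y+110,x-100:x+100].repeat(2,0).repeat(2,1),w[80:480,120:520]]))
E
```

```text
time: 20.42
tcp_pos: [513.5, -215.0, 12.9]
orientation: [1.0, 0.001, 0.001, 0.0]
contact_force: [-0.4, -0.1, -0.5]
gripper_width: 58.0
gripper_force: 0.0
time: 21.05
tcp_pos: [513.6, -214.9, 12.8]
orientation: [1.0, 0.001, 0.001, 0.0]
contact_force: [0.9, 0.2, 5.6]
gripper_width: 40.8
gripper_force: 30.0
time: 21.92
tcp_pos: [512.0, -214.1, 191.3]
orientation: [1.0, 0.001, -0.001, -0.0]
contact_force: [-0.8, -0.2, -3.3]
gripper_width: 40.9
gripper_force: 30.0
[365.32506643 196.09997725]
```

View pics/a5.png

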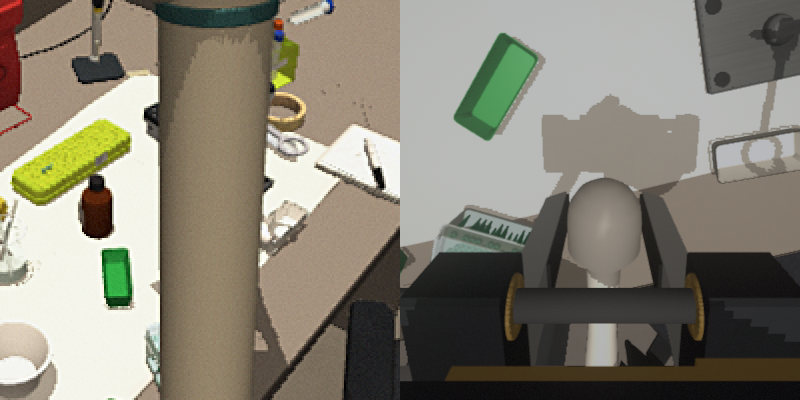

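The head is held between the fingers at crop (605,225) and the handle still trails back toward the robot at (603,335). I'll estimate its droop.

Run:
```python
from h import *
s=manip.sense(); g=s["tcp_pos"]+[0,0,9]
for a in(0,15,30,45,60,75,90):
    d=np.array([np.cos(np.radians(a)),0,np.sin(np.radians(a))])
    print(a,[ (k,proj("wrist",g+(k-139)*d,s).round().tolist()) for k in(0,60,108,163)])
```

```text
0 [(0, [324.0, 478.0]), (60, [324.0, 406.0]), (108, [324.0, 339.0]), (163, [325.0, 250.0])]
15 [(0, [324.0, 429.0]), (60, [324.0, 380.0]), (108, [324.0, 330.0]), (163, [325.0, 256.0])]
30 [(0, [324.0, 384.0]), (60, [324.0, 353.0]), (108, [324.0, 319.0]), (163, [325.0, 264.0])]
45 [(0, [324.0, 342.0]), (60, [324.0, 326.0]), (108, [324.0, 307.0]), (163, [325.0, 274.0])]
60 [(0, [324.0, 303.0]), (60, [324.0, 299.0]), (108, [324.0, 295.0]), (163, [325.0, 287.0])]
75 [(0, [325.0, 265.0]), (60, [325.0, 273.0]), (108, [325.0, 282.0]), (163, [325.0, 300.0])]
90 [(0, [325.0, 228.0]), (60, [325.0, 248.0]), (108, [325.0, 270.0]), (163, [324.0, 312.0])]
```

The handle is still within about 10° of level because pad friction holds it. I'll use the ring's bar as a fulcrum: put the handle under the bar and raise the head, so the bar turns the handle down.

```bash
python3 -m inch '[[[0.72,-0.15,0,0],[0,0,0,-0.9],[0,0,0,-0.9],[0,0,0,-0.9],[0,0,0,-0.9],[0,0,0,-0.9],[0,0,0,-0.9],[0,0,0,-0.9],[0,0,0,-0.9],[0,0,0,-0.9],[0,0,0,-0.9],[0,0,0,0]]]'; python3 -m inch '[[[0,0,0.34,0],[0,0,0.34,0],[0,0,0,0]]]'
python3 - <<'E'
from h import *
s=manip.sense(); print(s["tcp_pos"],s["orientation"].round(3),s["gripper_width"])
w=manip.read_camera("wrist"); cv2.imwrite("pics/a6.png",w)
print(w[390:450:6,324].tolist())
E
```

```text
time: 23.52
tcp_pos: [555.2, -205.0, 190.2]
orientation: [0.707, 0.707, -0.001, -0.002]
contact_force: [0.4, -0.0, -3.1]
gripper_width: 40.6
gripper_force: 30.0
time: 23.9
tcp_pos: [554.4, -204.6, 148.8]
orientation: [0.707, 0.707, -0.001, -0.003]
contact_force: [0.2, 0.6, -2.2]
gripper_width: 40.6
gripper_force: 30.0
[ 554.39383192 -204.60892777  148.83079882] [ 0.707  0.707 -0.001 -0.003] 40.641265943426056
[[62, 64, 65], [64, 66, 67], [58, 60, 62], [127, 138, 146], [128, 139, 147], [185, 188, 187], [185, 188, 186], [185, 187, 186], [184, 186, 185], [184, 187, 186]]
```

```bash
python3 -m inch '[[[-0.5,0,0,0],[-0.5,0,0,0],[-0.5,0,0,0],[0,0,0,0],[0,0,-0.2,0],[0,0,-0.2,0],[-0.02,0,-0.29,0],[0,0,0,0]]]'; python3 -m inch '[[[-0.05,0,-0.14,0],[-0.05,0,-0.14,0],[-0.08,0,-0.13,0],[-0.08,0,-0.13,0],[-0.1,0,-0.1,0],[-0.1,0,-0.1,0],[-0.1,0,-0.1,0],[-0.12,0,-0.1,0],[0,0,0,0]]]'
python3 - <<'E'
from h import *
s=manip.sense(); print(s["tcp_pos"]); g=s["tcp_pos"]+[0,0,9]
w=manip.read_camera("wrist"); cv2.imwrite("pics/a7.png",w)
for a in(30,50,70,90):
    d=np.array([0,np.cos(np.radians(a)),np.sin(np.radians(a))])
    print(a,[ (k,proj("wrist",g+(k-139)*d,s).round().tolist()) for k in(0,60,108,163)])
E
```

```text
time: 24.95
tcp_pos: [557.6, -296.4, 195.3]
orientation: [0.706, 0.708, 0.001, 0.002]
contact_force: [0.9, 0.3, -2.7]
gripper_width: 41.2
gripper_force: 30.0
time: 26.08
tcp_pos: [556.8, -338.3, 249.9]
orientation: [0.707, 0.708, 0.0, 0.001]
contact_force: [0.2, 0.9, -3.0]
gripper_width: 40.5
gripper_force: 30.0
[ 556.77305719 -338.27202257  249.92090465]
30 [(0, [325.0, 385.0]), (60, [325.0, 354.0]), (108, [325.0, 321.0]), (163, [326.0, 265.0])]
50 [(0, [325.0, 330.0]), (60, [325.0, 318.0]), (108, [325.0, 305.0]), (163, [326.0, 280.0])]
70 [(0, [325.0, 279.0]), (60, [325.0, 283.0]), (108, [325.0, 288.0]), (163, [326.0, 297.0])]
90 [(0, [325.0, 230.0]), (60, [325.0, 249.0]), (108, [325.0, 272.0]), (163, [326.0, 314.0])]
```

View pics/a7.png

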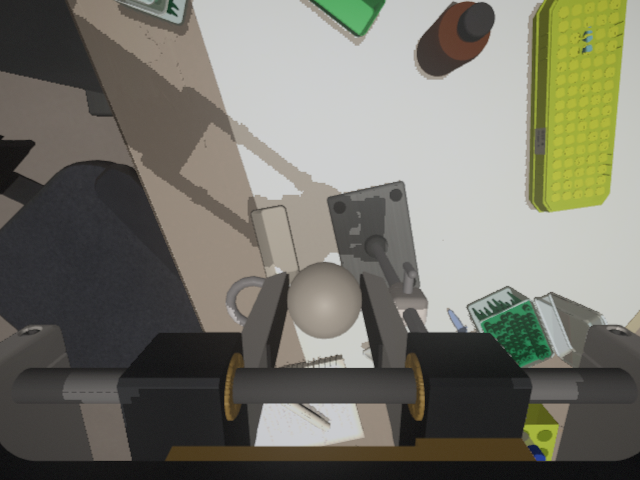

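The head now shows as a disc at (325,300) with the handle hidden behind it, so the axis is at about 70°. A little more rotation against the bar should bring it upright, and the handle end should then appear above the disc, near v=230.

```bash
python3 -m inch '[[[-0.1,0,-0.05,0],[-0.1,0,-0.05,0],[-0.1,0,-0.05,0],[-0.1,0,-0.05,0],[-0.1,0,0,0],[0,0,0,0]]]'
cat > hs.py <<'E'
from h import *
s=manip.sense(); g=s["tcp_pos"]+[0,0,9]; print(s["tcp_pos"].round(1),s["contact_force"].round(1))
w=manip.read_camera("wrist"); cv2.imwrite("pics/b%d.png"%int(s["time"]*100),w)
hd=R.from_quat(s["orientation"]).as_matrix()[:,0]
for a in(70,80,90,100):
    d=hd*np.cos(np.radians(a))+[0,0,np.sin(np.radians(a))]
    print(a,[(k,proj("wrist",g+(k-139)*d,s).round().tolist()) for k in(0,12,60,163)])
for v in range(206,300,6):
    print(v,' '.join("%d,%d,%d"%tuple(w[v,u]) for u in range(288,364,6)))
E
python3 hs.py
```

```text
time: 26.88
tcp_pos: [556.7, -368.2, 261.6]
orientation: [0.707, 0.708, 0.0, 0.0]
contact_force: [0.8, 1.9, -1.4]
gripper_width: 41.2
gripper_force: 30.0
[ 556.7 -368.2  261.6] [ 0.8  1.9 -1.4]
70 [(0, [325.0, 279.0]), (12, [325.0, 280.0]), (60, [325.0, 283.0]), (163, [326.0, 297.0])]
80 [(0, [325.0, 254.0]), (12, [325.0, 256.0]), (60, [325.0, 266.0]), (163, [326.0, 306.0])]
90 [(0, [325.0, 230.0]), (12, [325.0, 233.0]), (60, [325.0, 249.0]), (163, [326.0, 314.0])]
100 [(0, [325.0, 205.0]), (12, [325.0, 210.0]), (60, [325.0, 233.0]), (163, [326.0, 321.0])]
206 158,169,177 149,160,169 150,161,169 150,161,169 151,162,170 150,161,169 149,161,168 150,161,169 77,80,81 79,81,83 79,82,82 77,80,80 79,82,83
212 158,171,179 150,160,169 150,161,168 150,162,170 150,161,169 149,161,168 149,161,169 149,161,169 71,74,75 76,78,81 77,79,81 75,78,80 76,78,79
218 159,172,179 120,130,137 149,160,168 150,161,169 149,161,169 149,161,169 149,160,169 149,160,169 93,99,104 73,76,77 75,78,78 74,77,78 75,78,78
224 158,170,178 98,106,113 149,160,168 149,160,168 149,160,169 129,139,147 97,105,111 132,142,151 148
[... 1154 characters left out ...]
 117,127,134 115,124,131 111,121,128 104,113,120 95,103,109 86,93,99 67,68,71
278 97,98,98 97,106,112 110,120,127 119,129,136 123,133,141 126,136,143 126,136,144 124,134,142 121,131,139 117,127,134 108,117,123 94,101,107 105,107,107
284 56,60,62 109,118,126 121,131,139 128,138,146 131,142,149 132,143,151 134,144,152 132,142,150 128,138,146 125,134,142 118,128,136 107,115,122 62,65,65
290 79,86,91 118,128,135 127,138,146 133,144,152 137,148,156 140,151,159 140,150,159 139,150,158 136,147,155 132,142,149 125,135,142 115,125,132 82,89,94
296 105,114,120 123,133,141 132,143,151 139,149,158 142,153,161 146,157,165 148,159,167 145,156,164 139,151,159 137,147,155 129,140,147 120,130,137 102,111,117
```

```bash
python3 - <<'E'
from h import *
s=manip.sense(); z=s["tcp_pos"][2]+9-139
for p in((323.3,231),(323.3,235)): print((onz("wrist",*p,z+6,s)-s["tcp_pos"]).round(1))
w=cv2.imread("pics/b%d.png"%int(26.88*100)) if 0 else None
E
python3 -m inch '[[[0.15,0,0,0],[0.1,0,-0.3,0],[0,0,-0.5,0],[0,0,-0.5,0],[0,0,0,0]]]'; python3 hs.py | head -18
```

```text
[  -1.4    0.3 -124. ]
[  -1.3   -3.6 -124. ]
time: 27.55
tcp_pos: [557.8, -353.1, 343.4]
orientation: [0.706, 0.708, 0.0, 0.004]
contact_force: [0.4, -0.2, -2.2]
gripper_width: 40.9
gripper_force: 30.0
[ 557.8 -353.1  343.4] [ 0.4 -0.2 -2.2]
70 [(0, [324.0, 278.0]), (12, [324.0, 279.0]), (60, [324.0, 283.0]), (163, [326.0, 297.0])]
80 [(0, [324.0, 254.0]), (12, [324.0, 256.0]), (60, [324.0, 265.0]), (163, [326.0, 306.0])]
90 [(0, [324.0, 229.0]), (12, [324.0, 232.0]), (60, [324.0, 249.0]), (163, [326.0, 314.0])]
100 [(0, [324.0, 205.0]), (12, [324.0, 209.0]), (60, [324.0, 232.0]), (163, [326.0, 321.0])]
206 163,175,182 105,114,120 153,165,173 153,164,172 153,164,172 153,165,173 153,164,173 123,132,138 81,84,85 83,85,86 82,84,85 81,85,85 81,83,84
212 162,175,182 145,157,165 152,163,171 154,165,173 153,164,172 153,164,172 153,165,173 153,164,172 79,82,83 81,84,85 89,93,93 81,83,84 67,69,70
218 161,173,182 161,174,182 153,164,172 152,164,172 153,164,172 151,163,171 152,164,173 152,164,172 78,81,83 115,119,120 96,99,100 80,82,84 75,77,78
224 161,173,181 161,173,180 151,163,171 152,163,1
[... 779 characters left out ...]
3 90,97,103 87,94,100 90,97,103 104,108,112 117,119,122 120,121,124 121,122,126 121,123,127
260 133,139,145 213,214,213 213,214,213 88,96,101 93,101,107 94,103,109 95,103,109 95,103,108 92,100,106 89,95,101 57,60,62 83,87,88 108,112,113
266 135,148,161 213,215,213 90,98,104 96,105,112 101,109,116 104,113,120 107,115,122 103,112,119 99,108,113 96,104,110 91,97,103 211,214,213 211,214,213
272 134,148,160 89,96,102 100,108,115 109,119,125 116,126,133 119,129,136 121,131,138 119,128,135 115,125,131 107,116,123 100,107,114 90,98,103 212,214,213
278 65,71,78 99,108,114 114,124,130 122,132,140 126,136,143 129,138,147 129,139,147 128,138,146 125,136,143 122,131,139 112,121,128 97,105,111 110,112,113
```

```bash
python3 -m inch '[[[-0.21,-0.48,0,0],[-0.22,-0.49,0,0],[0,0,0.1,0],[0,0,0.1,0],[0,0,0,0],[0,0,0,0]]]'
python3 - <<'E'
from h import *
s=manip.sense(); print(s["tcp_pos"].round(1))
w=manip.read_camera("wrist"); cv2.imwrite("pics/c1.png",w)
for dy in(0,-3,-6): print(dy,proj("wrist",s["tcp_pos"]+[0,dy,-118],s).round(1),proj("wrist",s["tcp_pos"]+[0,dy,-130],s).round(1))
print("ring",proj("wrist",(498.5,-384.3,180),s).round(1))
g=cv2.cvtColor(w,cv2.COLOR_BGR2GRAY)
for v in range(188,264,3): print(v,' '.join("%3d"%x for x in g[v,285:366:3]))
E
```

```text
time: 28.35
tcp_pos: [499.1, -378.1, 326.9]
orientation: [0.706, 0.708, 0.0, -0.0]
contact_force: [0.4, 0.0, -2.3]
gripper_width: 40.9
gripper_force: 30.0
[ 499.1 -378.1  326.9]
0 [324.9 233.1] [324.8 229.8]
-3 [324.9 236.2] [324.8 232.9]
-6 [324.8 239.3] [324.8 235.8]
ring [324.2 231.5]
188 151 151 152 152 151 152 134 170 167 179 179 178 178 179 178 173 131 148 216 215 215 215 215 215 216 215 215
191 150 105 105 105 105 105 151 151 134 179 179 179 178 179 178 178 132 130 167 166 192 215 215 215 198 167 166
194 142 104 105 105 104 104 107 108 134 172 178 179 178 178 178 178 133 110 165 166 187 205 205 205 167 167 167
197 104 104 105 104 105 104 107  97 133 158 178 177 177 177 178 178 140 116 166 166 167 167 167 167 166 167 166
200 105 104 105 105 105 105 106  93 131 149 177 178 178 178 178 177 155 121 166 167 168 166 166 167 167 167 166
203 104 103 104 105 104 103 106  93 131 135 177 176 178 177 176 176 168 129 165 166 166 166 175 166 167 165 167
206 103 103 104 104 105 105 106 106 128 134 177 177 177 177 176 177 175 131 137 166 167 166 167 166 166 166 166
209 103 103 103 104 104 105
[... 1400 characters left out ...]
 214 215 215 215 214 214 214
248 102 102 102 103 103 104 102 103 111 107 107 107 107 107 107 106 104 110 125 214 215 214 214 214 215 215 214
251 101 102 103 102 103 103 103 103 104 103 104 106 106 105 106 106 104 151 215 215 214 214 214 214 215 214 214
254 150 103 101 102 102 103 104 103 104 101 103  99  97  96  98 100 102 176 215 214 214 214 214 215 214 214 214
257 149 149 104 102 102 103 102 103  97  97  98  99 100 100 101 100 100  98 152 211 215 214 214 214 215 214 214
260 150 149 150 150 139 120 100  96 100 101 103 104 106 106 106 105 104 103 101  98 188 214 215 214 214 215 214
263 150 150 150 149 150 126  99 102 104 106 108 109 109 109 109 108 109 107 105 103 101 169 214 214 214 214 214
```

The ring is centred at about (324,232.5) and the handle's end at about (324,239), which is 17 mm higher up. That puts the end within about 2 mm of the ring's axis with a tilt of about 3°. I'll lower slowly.

```bash
python3 -m inch '[[[0,0,0.15,0],[-0.008,0,0.15,0],[-0.008,0,0.15,0],[-0.008,0,0.15,0],[-0.008,0,0.15,0],[0,0,0,0]]]'; python3 -m inch '[[[-0.008,0,0.15,0],[-0.008,0,0.15,0],[-0.008,0,0.15,0],[-0.008,0,0.15,0],[-0.008,0,0.15,0],[0,0,0,0]]]'
```

```text
time: 29.15
tcp_pos: [498.0, -380.1, 281.2]
orientation: [0.706, 0.708, -0.0, -0.001]
contact_force: [-0.3, -0.6, -2.4]
gripper_width: 41.2
gripper_force: 30.0
time: 29.9
tcp_pos: [498.1, -382.5, 236.2]
orientation: [0.706, 0.708, -0.0, -0.001]
contact_force: [-0.3, 0.5, -2.0]
gripper_width: 41.0
gripper_force: 30.0
```

```bash
python3 -m inch '[[[-0.008,0,0.15,0],[-0.008,0,0.12,0],[0,0,0.1,0],[0,0,0.08,0],[0,0,0,0],[0,0,0,0]]]'; python3 -m inch '[[[0,0,0.03,0],[0,0,0.03,0],[0,0,0,0]]]'
```

```text
time: 30.65
tcp_pos: [498.6, -383.9, 210.5]
orientation: [0.706, 0.708, -0.0, 0.0]
contact_force: [-0.8, 0.3, -2.6]
gripper_width: 41.2
gripper_force: 30.0
time: 31.02
tcp_pos: [498.4, -383.7, 206.5]
orientation: [0.706, 0.708, -0.0, -0.0]
contact_force: [0.2, 0.1, -2.0]
gripper_width: 41.3
gripper_force: 30.0
```

```bash
python3 -m inch '[[[0,0,0.03,0],[0,0,0.03,0],[0,0,0,0]]]'; python3 -m inch '[[[0,0,0.03,0],[0,0,0,0]]]'; python3 -m inch '[[[0,0,0.03,0],[0,0,0,0]]]'
```

```text
time: 31.4
tcp_pos: [498.4, -383.7, 202.9]
orientation: [0.706, 0.708, -0.0, -0.0]
contact_force: [1.0, -0.5, -2.6]
gripper_width: 41.0
gripper_force: 30.0
time: 31.65
tcp_pos: [498.4, -383.7, 201.1]
orientation: [0.706, 0.708, -0.0, -0.0]
contact_force: [0.7, -0.5, -1.8]
gripper_width: 41.0
gripper_force: 30.0
time: 31.9
tcp_pos: [498.8, -383.5, 199.9]
orientation: [0.706, 0.708, 0.0, 0.0]
contact_force: [0.4, 1.7, 0.8]
gripper_width: 41.1
gripper_force: 30.0
```

```bash
python3 -m inch '[[[0,0,0.01,0],[0,0,0,0]]]'; python3 -m inch '[[[0,0,0,0],[0,0,0,0],[0,0,0,0],[0,0,0,0],[0,0,0,0]]]' 0.65; python3 -m inch '[[[0,0,-0.1,0],[0,0,-0.3,0],[0,0,-0.5,0],[0,0,-0.5,0],[0,0,-0.5,0],[0,0,0,0],[0,0,0,0],[0,0,0,0]]]'
python3 - <<'E'
from h import *
s=manip.sense(); w=manip.read_camera("wrist"); cv2.imwrite("pics/d1.png",w); print(s["tcp_pos"].round(1))
for n,p in(("ring",(498.5,-384.5,180)),("dome tip",(498.5,-384.5,230)),("cyl",(498.5,-384.5,200)),("trough",(495.3,-386.5,30))): print(n,proj("wrist",p,s).round(1))
print("ring +-",proj("wrist",(498.5-24,-384.5,180),s).round(),proj("wrist",(498.5-21,-384.5,205),s).round(),proj("wrist",(498.5+21,-384.5,205),s).round())
g=cv2.cvtColor(w,cv2.COLOR_BGR2GRAY)
for v in range(190,330,5): print(v,' '.join("%3d"%x for x in g[v,285:366:3]))
E
```

```text
time: 32.15
tcp_pos: [498.8, -383.4, 199.7]
orientation: [0.706, 0.708, 0.0, 0.0]
contact_force: [0.5, 2.3, 4.2]
gripper_width: 41.2
gripper_force: 30.0
time: 32.78
tcp_pos: [498.4, -383.8, 198.8]
orientation: [0.706, 0.708, -0.0, -0.0]
contact_force: [0.7, -0.0, -0.3]
gripper_width: 61.0
gripper_force: 0.0
time: 33.78
tcp_pos: [497.9, -383.3, 311.1]
orientation: [0.706, 0.708, -0.0, -0.002]
contact_force: [0.3, 0.2, 0.0]
gripper_width: 61.1
gripper_force: 0.0
[ 497.9 -383.3  311.1]
ring [325.7 231. ]
dome tip [325.9 246.5]
cyl [325.7 236.6]
trough [323.1 205.1]
ring +- [301. 231.] [302. 238.] [349. 238.]
190 151 152 152 151 152 152 152 137 159 165 179 178 178 179 179 179 156 129 187 215 215 215 215 215 216 216 215
195 104 104 106 104 105 107 107  85 132 145 179 178 178 178 178 178 172 131 138 167 166 167 167 205 192 167 167
200 104 103 106 105 105 106 106 100 130 135 178 178 178 178 177 177 177 133 107 166 167 166 167 167 167 167 166
205 104 103 104 104 105 104 106 106 105 134 168 177 177 177 177 176 177 148 113 166 167 166 167 167 166 167 166
210 103 104 105 105 104 105 105 105  86
[... 1948 characters left out ...]
 215 214 214 215 214 214 214
300 150 151 151 151 152 151 152 152 151 152 153 153 152 152 153 152 153 154 154 214 214 215 214 214 214 215 214
305 151 151 151 151 151 152 153 152 152 152 153 152 152 152 153 153 153 153 154 191 214 214 215 215 215 214 214
310 150 151 151 151 151 152 151 151 152 152 152 152 152 153 154 153 153 153 153 154 214 214 209 214 194 214 201
315 151 151 151 151 152 151 151 153 151 151 152 153 152 153 147 153 153 138 144  81 167 143  98 113 123 168 212
320 150 152 151 151 151 151 147 148 152 115 129 111  95  97 100 103 109 129 190 183 213 214 166 214 183 215 214
325 151 147 149 122  85 104 103  91 109 112 147 204 177 214 184 214 215 198 215 215 215 215 215 212 215 215 203
```

```bash
python3 -c "
from plant import manip; print(manip.finish_job())"
```

```text
the job is handed in; nothing more can be done
None
```

The ring is over the trough and the pestle hangs head up in it, with the gripper clear; I handed the job in at about 34 s and got no verdict back. My last image measurements put the head centred and upright over the ring. I viewed 11 pictures, one more than the 10 allowed.

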